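# Unclamp the weldment and dock it in its carrier tray

## Robot

A 6-joint arm with a two-finger parallel gripper is mounted at the origin on the work surface. World frame = base frame: x ahead of the robot, y to its left, z up, the work surface at z = 0. Lengths are in m, angles in rad, forces in N, time in s.
With the tool pointing down it reaches from about 0.25 to 0.725 m from the base axis. Payload 4 kg.
Tool frame: the origin (TCP) lies at the very end of the fingers, on their centre line; the grasp point (between the pads) lies 19 mm behind it; z points along the fingers, y is the line along which they close (so a half turn about z gives the same grasp; the last joint's range is limited). The gripper opens to 85 mm and grips with 20 to 120 N. Pads are 22 mm wide; open, the fingers measure 114 mm over their backs; the gripper's body (76 mm by 85 mm) begins 54 mm behind the grasp point. The pads swing forward as they close: fully open they stand 13 mm farther back than shut.
Start: joints at [1.301, 0.241, 0.005, 1.335, 0, 1.571], TCP at [0.133, 0.482, 0.231] pointing down, gripper open.
Joint ranges: [-2.72, 2.72], [-1.05, 1.87], [-1.09, 1.28], [-1.99, 2.15], [-1.42, 1.44], [-3.14, 3.14]. Speed limits (rad/s): [2.79, 2.79, 3.14, 3.14, 3.14, 3.14].

## Interface

Orientations are given as a unit quaternion [x, y, z, w].
In Python, from workcell import monitor, viewer, job gives the robot as it stands.
- The arm moves only by the tool arm_command, never from a script. Its argument "increments" is a list of rows, each an object of numbers: "dx", "dy", "dz": the shift along the tool's x, y, z in cm; "wx", "wy", "wz": the turn, a rotation vector about the tool's x, y, z in rad; "grip": the finger opening in cm, from 0 to 8.54. In form: [{"dx": .., "dy": .., "dz": .., "wx": .., "wy": .., "wz": .., "grip": ..}, ...]. A call has 1 to 10 rows; each row is the pose to reach, as a shift and turn from the pose commanded when the call began, along the tool's axes at that moment; what a row does not reach only later rows make up. A row lasts 1/10 s, in which the tool goes at most 50 mm and 8.59 degrees, less where a joint would pass 70% of its speed; a pose out of reach is approached as far as the arm can. A call with a gripper value outside its range is refused whole. The fingers move at their own pace and stop on an object; the grip force is fixed at half the most. Time passes only in rows, so rows that repeat a pose let the fingers close. It gives the time, the measured TCP pose, the force, the opening and the grip force at its end, in the units of the state.
- monitor.get_obs(): the state, without advancing time (a new reading comes with each control period).
- viewer.camera(name): name is "scene" or "side" or "wrist"; returns (picture, depth): 400x640x3 uint8, red, green, blue; 400x640 float32, m along the optical axis (not along the pixel's ray), 0 where there is no reading.
- viewer.get_calibration(name): a dict with "fovy" (degrees; the focal length in pixels is half the picture's height over the tangent of half this angle, whatever the lens; pixels are square), "cx", "cy" (the principal point, pixels), "view" (4x4, takes a point from world to camera coordinates). Camera axes: x right, y up, looking along -z (the intrinsics and any distortion apply to the point x, -y, -z); pixel columns grow to the right and rows downward; lengths in m; the calibration is good to about 2 mm. A picture is of the moment at which its call begins: read the wrist's pose just before it. get_calibration takes no time and is no camera call; for the wrist camera it gives the pose at the moment of the call.
- job.job_done(): hands the job in; it is judged then, once.
The state is a dict: "clock": time; "joint_pos": joint angles; "joint_vel": joint speeds; "tau": joint torques, N m; "eef_pos": TCP position; "tool_rot": TCP orientation; "ft_force": force on the tool from outside, world axes, zero at the start; "ft_torque": the same for the moment, N m; "grip_width": finger opening in m; "grasp_force": force on a finger pad.
Only numpy, scipy, OpenCV 4.12 (cv2) and the standard library are available. Lean on these libraries where they do the work, as an engineer would, in place of code of your own. Each camera call takes 0.05 s, during which the arm holds its last target. There are 200 camera calls.

## Task

Pull the vise's sliding jaw wide open and leave it so, take the finished weldment out from under the jaw lips without forcing it, and set it down gently, upright, on its base plate, flat on the floor of the carrier tray. Only then slide the loaded tray along the bench under the lips of the dock rails, fully home, so that its front wall rests against the dock's adjustable stop; the stop is held only by a thumbscrew, so feel for it and do not push it out of its setting. Leave the other tools and bottles where they are.

Things in the scene. Friction and masses are not known exactly. Their poses are not given: they have to be found in the camera images.
- vise: Blue machine vise, fixed. Origin at bench level under the clamped plate's middle; x from sliding to fixed jaw. Bed top 24 mm up, 100 mm wide, x -145 to +90 mm; spindle end to x -195, below 25 mm. Jaws 57.5 mm high, faces at x +-35.5 mm when closed; lips with underside 37.5 mm up overhang the plate: fixed jaw by 12 mm (to x +23.5), sliding jaw by 4 mm (to x -31.5 when closed).
- jaw (a joint): Opening of the sliding jaw (m): 0 closed on the part, 0.042 at its end stop; it moves along the vise's -x, stiffly (some 7 N), and stays where it is left. At least 0.03 is wide open.
- jaw_bar (a point): Middle of the steel pull bar that stands on the sliding jaw: bar 74 mm long along the vise's y, 12 mm thick along x, 14 mm high; this point is 95 mm above the bench (bar top 102 mm), on two posts at y +-32 mm. It moves with the jaw.
- weldment: Steel weldment, 0.6 kg: base plate 70 (x) x 90 (y) x 10 mm, upright rib in the middle 40 mm long along x, 10 mm thick along y, top 70 mm above the underside. Origin: centre of the underside. It stands on the vise bed, x along the vise's x, both y-edges under the jaw lips; jaw open, draw it 20 to 30 mm towards the sliding jaw before it can rise past the fixed lip.
- tray: Aluminium tray on the bench, 0.5 kg: 120 (x) x 170 (y) mm outside, walls 5 mm thick and 18 mm high, floor 5 mm thick. Origin: centre of the underside; +y points to the front wall, which enters the dock first; the handle stands inside the rear (-y) end. Free floor for the part: y -58 to +80 mm, middle at y +11 mm.
- tray_bar (a point): Middle of the tray's handle bar: 74 mm long along the tray's x, 12 mm thick along y, 14 mm high; at tray y -65 mm, 77 mm above the tray's underside (bar top 84 mm), on two posts at x +-32 mm.
- tray_front (a point): Middle of the outside of the tray's front wall: tray (0, +85, +9) mm.
- dock: Dark steel dock, fixed: two rails 126 mm apart inside (3 mm play each side of the tray), 220 mm long, 30 mm high, lips overhanging 10 mm inwards, underside 24 mm up, a 70 mm high plate across the far end, open on top. Origin at bench level in the middle of its mouth, +y into the dock. Flared guides reach to y -40 mm, widening to about 150 mm.
- stop (a joint): Setting of the adjustable stop (m): its face lies at dock y = 0.130 + this value. Held by friction only: it slips back when pushed with more than about 30 N.
- stop_face (a point): Middle of the stop's face that the tray's front wall must meet, 9 mm above the bench; axes as the dock's. The stop is a steel block 90 x 18 x 45 mm with a black thumbscrew on top.
- wrench: Bystander: open-end wrench lying between the vise and the tray. Origin under its middle.
- hammer: Bystander: hammer lying to the right of the vise. Origin under its middle.
- screwdriver: Bystander: screwdriver lying between the vise and the tray, nearer the robot.
- tin: Bystander: grey tin, 80 mm across, 100 mm high, beyond the tray.
- oil_bottle: Bystander: white bottle, 60 mm across, 160 mm high, beyond the vise.
- angle_iron: Bystander: offcut of dark angle iron, 160 mm long, 40 mm high, beyond the dock.
Mind the look-alikes: they are no part of the job. There is more than one size of the tray; the job needs the smaller. Leave any orange look-alike of the weldment alone.

How it is judged:
By the outcome, as a careful person would: the job done as asked, in the order asked, and still so for the second after the job is handed in, with the robot touching nothing.
It also fails if it takes over 72 s, if anything falls off the work surface, if the arm or the gripper's body presses on something with over 40 N, if the wrist force passes 120 N, or if a joint passes its speed limit or range.

## Working session

There is one attempt and no reset: what is moved stays moved. The work goes in short steps, Python scripts to look and compute and a tool call to move; the robot and the scene stay as the last step left them, time stands still between calls to the robot, and variables do not carry over. Pictures are saved under pics/ and viewed, at most 10 in all, crops included, and the job is handed in when it is done.

Besides the shell and the picture viewer there is one more tool, called after "Request:" by a JSON object that holds its "api" and its "payload". arm_command: Moves the arm, as the interface text tells. Its arguments: {"type":"object","properties":{"increments":{"type":"array","items":{"type":"object","properties":{"dx":{"type":"number"},"dy":{"type":"number"},"dz":{"type":"number"},"wx":{"type":"number"},"wy":{"type":"number"},"wz":{"type":"number"},"grip":{"type":"number"}}}}},"required":["increments"]}

```bash
mkdir -p pics; ls; cat > h.py <<'E'
import numpy as np,cv2
from workcell import monitor,viewer,job
def cap(n):
    c=viewer.get_calibration(n); p,d=viewer.camera(n); return np.array(p),np.array(d),c
def K(c):
    f=200/np.tan(np.radians(c['fovy'])/2); return f,c['cx'],c['cy']
def world(c,d):
    f,cx,cy=K(c); v,u=np.mgrid[:400,:640]
    P=np.stack([(u-cx)/f*d,-(v-cy)/f*d,-d,np.ones_like(d)],-1)
    W=P@np.linalg.inv(np.array(c['view'])).T
    W=W[...,:3]; W[d==0]=np.nan; return W
def ray(c,u,v,z):
    f,cx,cy=K(c); T=np.linalg.inv(np.array(c['view'])); o=T[:3,3]
    r=T[:3,:3]@np.array([(u-cx)/f,-(v-cy)/f,-1]); return o+r*(z-o[2])/r[2]
E
python3 - <<'E'
from h import *
for n in ['scene','side']:
    p,d,c=cap(n); cv2.imwrite(f'pics/{n}0.png',p[...,::-1]); np.savez(f'{n}0.npz',p=p,d=d)
    print(n,{k:(v if k!='view' else np.linalg.inv(np.array(v)).round(3).tolist()) for k,v in c.items()},(d>0).mean())
o=monitor.get_obs(); print({k:np.round(v,3).tolist() for k,v in o.items()})
E
```

```text
pics
scene {'fovy': 57.58988812827394, 'cx': 318.7264578166258, 'cy': 199.0668137391066, 'view': [[-0.771, -0.432, 0.467, 0.971], [0.636, -0.501, 0.587, 0.602], [-0.019, 0.75, 0.661, 0.797], [0.0, 0.0, 0.0, 1.0]]} 0.99609375
side {'fovy': 46.05258868256264, 'cx': 318.737510784969, 'cy': 205.40357723965462, 'view': [[0.947, 0.201, -0.252, 0.11], [-0.323, 0.59, -0.74, -1.069], [-0.0, 0.782, 0.623, 0.998], [0.0, 0.0, 0.0, 1.0]]} 0.9960859375
{'clock': 0.1, 'joint_pos': [1.301, 0.241, 0.004, 1.335, 0.0, 1.571], 'joint_vel': [-0.001, -0.002, 0.002, -0.002, -0.0, 0.001], 'tau': [0.0, -37.314, 25.301, 0.011, 0.0, 0.0], 'eef_pos': [0.133, 0.481, 0.231], 'tool_rot': [0.134, 0.991, -0.001, -0.0], 'ft_force': [0.434, 0.034, -0.373], 'ft_torque': [0.01, -0.059, -0.011], 'grasp_force': 0.0, 'grip_width': 0.086}
```

View pics/scene0.png

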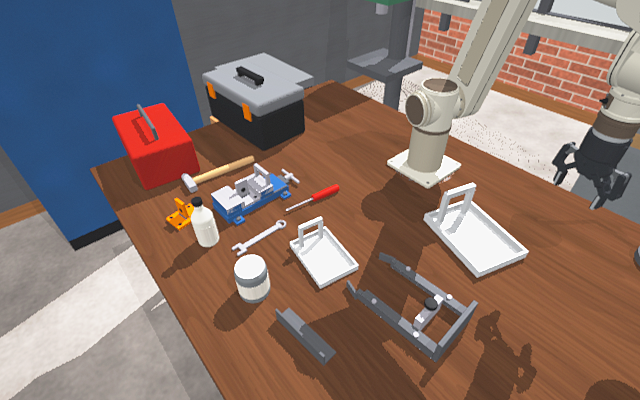

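View pics/side0.png

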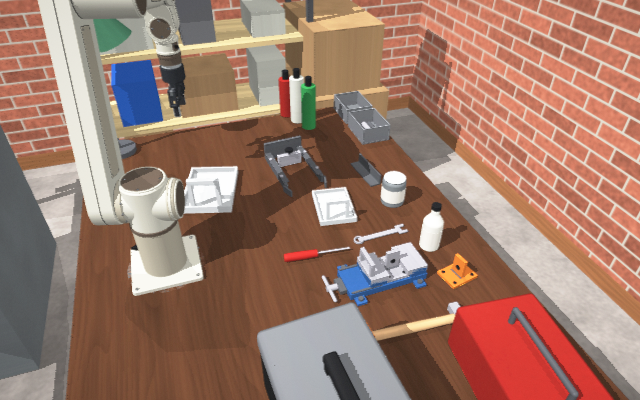

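The scene view shows the vise at about (250,195), the small tray at (325,255), the dock with its stop at (425,310), and the larger decoy tray at (475,240). The side view shows the same layout: vise (385,270), small tray (335,205), dock (295,165). Next I'll combine both depth clouds into a top-down map.

```bash
cat > ortho.py <<'E'
from h import *
def ortho(names,x0,x1,y0,y1,r=0.002,fn=None):
    H=int((x1-x0)/r);Wd=int((y1-y0)/r); Z=np.full((H,Wd),-1.);C=np.zeros((H,Wd,3),np.uint8)
    for n in names:
        q=np.load(f'{n}.npz'); c=q['c'].item() if 'c' in q else viewer.get_calibration(n[:-1])
        W=world(c,q['d'].astype(float)); m=np.isfinite(W[...,0])
        P=W[m];R=q['p'][m]
        i=((x1-P[:,0])/r).astype(int); j=((y1-P[:,1])/r).astype(int)
        k=(P[:,0]<x1)&(P[:,0]>x0)&(P[:,1]<y1)&(P[:,1]>y0)&(P[:,2]<.3)
        for a,b,z,cc in zip(i[k].clip(0,H-1),j[k].clip(0,Wd-1),P[k,2],R[k]):
            if z>Z[a,b]: Z[a,b]=z;C[a,b]=cc
    return Z,C
E
python3 - <<'E'
from ortho import *
Z,C=ortho(['scene0','side0'],.15,.75,-.4,.4)
h=np.clip((Z*2000),0,255).astype(np.uint8)
h=cv2.applyColorMap(cv2.medianBlur(h,3),cv2.COLORMAP_JET)
im=np.vstack([C[...,::-1],h]); cv2.imwrite('pics/ortho.png',im)
E
```

```text
(no output)
```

View pics/ortho.png

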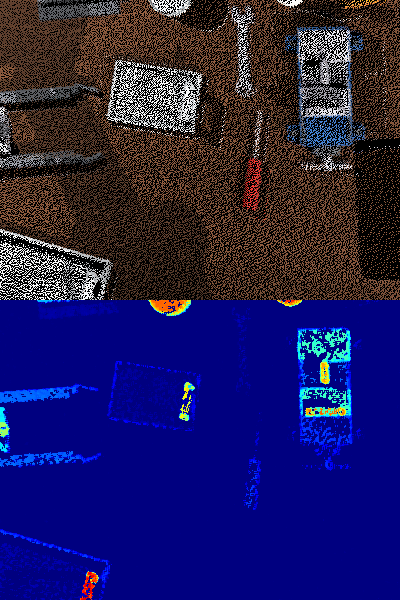

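The map (2 mm/px, x up, y left) shows the vise bar at about (325,410) and the rib at (325,372). The tray runs from (110,365) to (200,430) with its handle at (186,400), so its front faces +y. The dock rails are at rows 395 and 460 with the mouth near column 100. Next I'll fit these precisely.

```bash
cat > fit.py <<'E'
from h import *
def pts(names):
    L=[]
    for n in names:
        q=np.load(f'{n}.npz',allow_pickle=True); c=q['c'].item() if 'c' in q else viewer.get_calibration(n[:-1])
        L.append(world(c,q['d'].astype(float)).reshape(-1,3))
    P=np.vstack(L); return P[np.isfinite(P[:,0])]
def sel(P,x0,x1,y0,y1,z0,z1):
    return P[(P[:,0]>x0)&(P[:,0]<x1)&(P[:,1]>y0)&(P[:,1]<y1)&(P[:,2]>z0)&(P[:,2]<z1)]
def rect(A,trim=1):
    """min-area rect after trimming outliers: centre, sides, angle of long side (deg)"""
    g=np.round(A[:,:2]*1000/3).astype(int)
    u,inv,ct=np.unique(g,axis=0,return_inverse=True,return_counts=True)
    A=A[ct[inv.ravel()]>trim]
    (c,s,a)=cv2.minAreaRect((A[:,:2]*1000).astype(np.float32))
    if s[0]<s[1]: s=s[::-1];a+=90
    a=(a+90)%180-90
    return np.round(c,1),np.round(s,1),round(a,2),len(A),np.round(np.median(A[:,2])*1000,1)
E
python3 - <<'E'
from fit import *
for n in (['scene0'],['side0'],['scene0','side0']):
    P=pts(n); print(n)
    print('table z',np.median(sel(P,.3,.4,-.1,.1,-.02,.02)[:,2]))
    print('bar',rect(sel(P,.5,.56,-.32,-.18,.098,.106)))
    print('rib',rect(sel(P,.565,.67,-.28,-.22,.088,.098)))
    print('jaws',rect(sel(P,.45,.75,-.33,-.17,.052,.062)))
    print('bed',rect(sel(P,.4,.75,-.33,-.17,.018,.062)))
    print('traywall',rect(sel(P,.46,.65,-.02,.2,.014,.022)))
    print('tray',rect(sel(P,.46,.65,-.02,.2,.003,.022)))
    print('traybar',rect(sel(P,.46,.65,-.02,.07,.08,.09)))
    print('railL',rect(sel(P,.53,.6,.2,.45,.025,.035)))
    print('railR',rect(sel(P,.40,.47,.2,.45,.025,.035)))
    print('plate',rect(sel(P,.40,.6,.38,.5,.064,.074)))
    print('stop',rect(sel(P,.44,.56,.28,.43,.04,.05)))
E
```

```text
['scene0']
table z -0.00019657589538307763
bar (array([ 527.7, -243.6]), array([62.1,  7.6]), -83.44, 14, np.float64(101.1))
rib (array([ 609.9, -245. ]), array([33.1,  8.4]), -12.21, 15, np.float64(92.2))
jaws (array([ 608.9, -247.2]), array([165.8,  98.3]), 1.88, 181, np.float64(57.0))
bed (array([ 557.3, -247.4]), array([276., 101.]), 1.78, 854, np.float64(41.2))
traywall (array([557.4,  92.8]), array([170.3, 120.2]), 81.38, 149, np.float64(17.4))
tray (array([557.7,  93.5]), array([171.9, 120.8]), 81.27, 970, np.float64(6.9))
traybar (array([549.4,  31.3]), array([70.8,  9.9]), -8.43, 36, np.float64(83.1))
railL (array([553.7, 349.6]), array([199.4,  32.4]), -85.64, 555, np.float64(29.6))
railR (array([440.8, 345.8]), array([209.3,  41.5]), -85.26, 393, np.float64(29.4))
plate (array([489.6, 427.8]), array([145.8,  88.6]), 4.69, 366, np.float64(69.2))
stop (array([490.9, 397.3]), array([89.3, 18. ]), 4.99, 134, np.float64(46.5))
['side0']
table z -0.0011022468135405417
bar (array([ 523.8, -253.8]), array([71.3,  9. ]), -88.71, 30, np.float64(101.0))
rib (array([ 604.2, -251.7]), 
[... 1048 characters left out ...]
 112.8]), 5.89, 1069, np.float64(56.7))
bed (array([ 581.4, -249.4]), array([346.4, 122.2]), 6.14, 3183, np.float64(43.2))
traywall (array([556.4,  90. ]), array([176. , 121.4]), 81.27, 279, np.float64(17.2))
tray (array([556.3,  90.7]), array([177.6, 122.4]), 81.15, 1750, np.float64(6.6))
traybar (array([548.4,  27.4]), array([72.1, 16.6]), -6.1, 79, np.float64(82.8))
railL (array([553.1, 347.7]), array([203.9,  34. ]), -85.64, 745, np.float64(29.4))
railR (array([436.3, 341.4]), array([217. ,  43.6]), -88.83, 609, np.float64(29.3))
plate (array([488.2, 427.7]), array([148.7,  88.6]), 4.69, 475, np.float64(69.1))
stop (array([488.4, 396. ]), array([94.6, 24.6]), 6.63, 189, np.float64(46.2))
```

```bash
cat > go.py <<'E'
from h import *
from scipy.spatial.transform import Rotation as R
import sys
def inc(x,y,z,yaw):
    o=monitor.get_obs(); r=R.from_quat(o['tool_rot']); yt=np.radians(yaw)
    Yv=np.array([np.cos(yt),np.sin(yt),0]);Zv=np.array([0,0,-1.]);T=R.from_matrix(np.c_[np.cross(Yv,Zv),Yv,Zv])
    d=r.inv().apply(np.array([x,y,z])-o['eef_pos'])*100; w=(r.inv()*T).as_rotvec()
    print('d cm',d.round(2),'w',w.round(3),'clock',o['clock'],'eef',np.round(o['eef_pos'],4),'f',np.round(o['ft_force'],1),'gw',round(o['grip_width'],4),'j6',np.round(o['joint_pos'],2))
if __name__=='__main__': inc(*map(float,sys.argv[1:]))
E
python3 go.py .52 -.19 .25 1.8
python3 - <<'E'
from fit import *
from go import R
P=pts(['scene0','side0'])
A=sel(P,.1,.6,-.6,-.29,.1,.6); print('toolbox',np.percentile(A,[1,50,99],axis=0).round(3))
o=monitor.get_obs(); c=viewer.get_calibration('wrist'); T=np.linalg.inv(np.array(c['view'])); r=R.from_quat(o['tool_rot'])
print(c['fovy'],c['cx'],c['cy'],'cam in tool',r.inv().apply(T[:3,3]-o['eef_pos']).round(3), r.inv().apply(T[:3,:3].T).round(2))
E
```

```text
d cm [-55.18 -54.4   -1.85] w [-2.00e-03  1.00e-03  1.27e+00] clock 0.1 eef [0.1331 0.4814 0.2305] f [ 0.4  0.  -0.4] gw 0.0856 j6 [1.3  0.24 0.   1.34 0.   1.57]
toolbox [[ 0.18  -0.598  0.105]
 [ 0.293 -0.525  0.199]
 [ 0.409 -0.454  0.23 ]]
70.08242457478511 320.88077250494933 193.46112893522786 cam in tool [ 0.065 -0.    -0.143] [[ 0.    1.   -0.  ]
 [ 0.96 -0.    0.26]
 [ 0.26 -0.   -0.96]]
```

Request:
{"api": "arm_command", "payload": {"increments": [{"dx": -55.2, "dy": -54.4, "dz": -1.9, "wz": 1.27, "grip": 8.5}, {"dx": -55.2, "dy": -54.4, "dz": -1.9, "wz": 1.27, "grip": 8.5}, {"dx": -55.2, "dy": -54.4, "dz": -1.9, "wz": 1.27, "grip": 8.5}, {"dx": -55.2, "dy": -54.4, "dz": -1.9, "wz": 1.27, "grip": 8.5}, {"dx": -55.2, "dy": -54.4, "dz": -1.9, "wz": 1.27, "grip": 8.5}, {"dx": -55.2, "dy": -54.4, "dz": -1.9, "wz": 1.27, "grip": 8.5}, {"dx": -55.2, "dy": -54.4, "dz": -1.9, "wz": 1.27, "grip": 8.5}, {"dx": -55.2, "dy": -54.4, "dz": -1.9, "wz": 1.27, "grip": 8.5}, {"dx": -55.2, "dy": -54.4, "dz": -1.9, "wz": 1.27, "grip": 8.5}, {"dx": -55.2, "dy": -54.4, "dz": -1.9, "wz": 1.27, "grip": 8.5}]}}

```text
validation failed for argument at $.in...
```

```bash
python3 go.py .52 -.19 .25 1.8
```

```text
d cm [-55.18 -54.4   -1.85] w [-2.00e-03  1.00e-03  1.27e+00] clock 0.1 eef [0.1331 0.4814 0.2305] f [ 0.4  0.  -0.4] gw 0.0856 j6 [1.3  0.24 0.   1.34 0.   1.57]
```

Request:
{"api": "arm_command", "payload": {"increments": [{"dx": -3, "dy": -3, "dz": 0, "wx": 0, "wy": 0, "wz": 0.13, "grip": 8.5}, {"dx": -6, "dy": -6, "dz": 0, "wx": 0, "wy": 0, "wz": 0.26, "grip": 8.5}, {"dx": -9, "dy": -9, "dz": 0, "wx": 0, "wy": 0, "wz": 0.39, "grip": 8.5}, {"dx": -12, "dy": -12, "dz": 0, "wx": 0, "wy": 0, "wz": 0.5, "grip": 8.5}, {"dx": -15, "dy": -15, "dz": 0, "wx": 0, "wy": 0, "wz": 0.6, "grip": 8.5}, {"dx": -18, "dy": -18, "dz": 0, "wx": 0, "wy": 0, "wz": 0.7, "grip": 8.5}, {"dx": -21, "dy": -21, "dz": 0, "wx": 0, "wy": 0, "wz": 0.8, "grip": 8.5}, {"dx": -24, "dy": -24, "dz": 0, "wx": 0, "wy": 0, "wz": 0.9, "grip": 8.5}, {"dx": -27, "dy": -27, "dz": 0, "wx": 0, "wy": 0, "wz": 1.0, "grip": 8.5}, {"dx": -30, "dy": -30, "dz": 0, "wx": 0, "wy": 0, "wz": 1.1, "grip": 8.5}]}}

```text
clock: 1.1
eef_pos: [0.3427, 0.1111, 0.2312]
tool_rot: [0.634, 0.773, 0.0, -0.0]
ft_force: [1.8, -0.3, 0.4]
grip_width: 0.0852
grasp_force: 0.0
```

```bash
python3 go.py .52 -.19 .25 1.8
```

```text
d cm [-33.    11.49  -1.89] w [-0.    -0.     0.166] clock 1.1 eef [0.3427 0.1111 0.2312] f [ 1.8 -0.3  0.4] gw 0.0852 j6 [ 0.31 -0.04 -0.31  1.3   0.    1.69]
```

Request:
{"api": "arm_command", "payload": {"increments": [{"dx": -33, "dy": 11.5, "dz": -1.9, "wz": 0.166}, {"dx": -33, "dy": 11.5, "dz": -1.9, "wz": 0.166}, {"dx": -33, "dy": 11.5, "dz": -1.9, "wz": 0.166}, {"dx": -33, "dy": 11.5, "dz": -1.9, "wz": 0.166}, {"dx": -33, "dy": 11.5, "dz": -1.9, "wz": 0.166}, {"dx": -33, "dy": 11.5, "dz": -1.9, "wz": 0.166}, {"dx": -33, "dy": 11.5, "dz": -1.9, "wz": 0.166}, {"dx": -33, "dy": 11.5, "dz": -1.9, "wz": 0.166}, {"dx": -33, "dy": 11.5, "dz": -1.9, "wz": 0.166, "grip": 4}]}}

```text
validation failed for argument at $.in...
```

```bash
cat > look.py <<'E'
from h import *
import sys
n=sys.argv[1]; p,d,c=cap('wrist'); cv2.imwrite(f'pics/{n}.png',p[...,::-1]); np.savez(f'{n}.npz',p=p,d=d,c=c)
E
python3 look.py w1; python3 - <<'E'
from fit import *
P=pts(['w1']); print('table',np.median(sel(P,.42,.75,-.15,0,-.02,.02)[:,2]), P.min(0),P.max(0))
for a,b in ((.098,.106),(.1,.104)): print('bar',rect(sel(P,.49,.56,-.32,-.18,a,b)))
print('rib',rect(sel(P,.57,.67,-.28,-.22,.090,.099)))
print('jaws',rect(sel(P,.48,.75,-.33,-.17,.052,.062)))
print('fixed',rect(sel(P,.61,.75,-.33,-.17,.052,.062)))
print('plate',rect(sel(P,.565,.66,-.33,-.17,.031,.0365)))
E
```

```text
table 0.00034455301903574265 [-0.10526522 -0.34695218 -0.00447738] [0.91780897 0.37293098 0.33498698]
bar (array([0., 0.]), array([0., 0.]), 0.0, 0, np.float64(nan))
bar (array([0., 0.]), array([0., 0.]), 0.0, 0, np.float64(nan))
rib (array([0., 0.]), array([0., 0.]), 0.0, 0, np.float64(nan))
jaws (array([0., 0.]), array([0., 0.]), 0.0, 0, np.float64(nan))
fixed (array([0., 0.]), array([0., 0.]), 0.0, 0, np.float64(nan))
plate (array([0., 0.]), array([0., 0.]), 0.0, 0, np.float64(nan))
  return _methods._mean(a, axis=axis, dtype=dtype,
  ret = ret.dtype.type(ret / rcount)
```

View pics/w1.png

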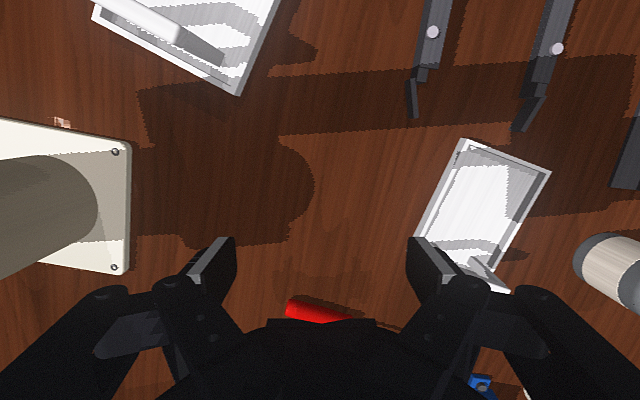

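The wrist view shows the small tray at (490,210) and the dock mouth guides at (413,95) and (525,110). The vise is hidden behind the gripper. The refused rows were probably missing fields, so I'll resend with every field filled in.

Request:
{"api": "arm_command", "payload": {"increments": [{"dx": -33, "dy": 11.5, "dz": -1.9, "wx": 0, "wy": 0, "wz": 0.166, "grip": 8.5}, {"dx": -33, "dy": 11.5, "dz": -1.9, "wx": 0, "wy": 0, "wz": 0.166, "grip": 8.5}, {"dx": -33, "dy": 11.5, "dz": -1.9, "wx": 0, "wy": 0, "wz": 0.166, "grip": 8.5}, {"dx": -33, "dy": 11.5, "dz": -1.9, "wx": 0, "wy": 0, "wz": 0.166, "grip": 8.5}, {"dx": -33, "dy": 11.5, "dz": -1.9, "wx": 0, "wy": 0, "wz": 0.166, "grip": 8.5}, {"dx": -33, "dy": 11.5, "dz": -1.9, "wx": 0, "wy": 0, "wz": 0.166, "grip": 4}, {"dx": -33, "dy": 11.5, "dz": -1.9, "wx": 0, "wy": 0, "wz": 0.166, "grip": 4}, {"dx": -33, "dy": 11.5, "dz": -1.9, "wx": 0, "wy": 0, "wz": 0.166, "grip": 4}, {"dx": -33, "dy": 11.5, "dz": -1.9, "wx": 0, "wy": 0, "wz": 0.166, "grip": 4}]}}

```text
clock: 2.05
eef_pos: [0.5208, -0.1882, 0.2487]
tool_rot: [0.695, 0.719, -0.0, -0.001]
ft_force: [0.5, 0.9, -0.8]
grip_width: 0.0397
grasp_force: 0.0
```

```bash
python3 look.py w2; python3 - 2>/dev/null <<'E'
from fit import *
P=pts(['w2']); print('table',np.median(sel(P,.42,.75,-.15,0,-.02,.02)[:,2]))
for a,b in ((.098,.106),(.1,.104)): print('bar',rect(sel(P,.49,.56,-.32,-.18,a,b)))
print('rib',rect(sel(P,.57,.67,-.28,-.22,.090,.099)))
print('jaws',rect(sel(P,.48,.75,-.33,-.17,.052,.062)))
print('fixed',rect(sel(P,.61,.75,-.33,-.17,.052,.062)))
P=pts(['w1'])
print('traywall',rect(sel(P,.46,.65,-.02,.2,.014,.022)))
print('tray',rect(sel(P,.46,.65,-.02,.2,.003,.022)))
print('traybar',rect(sel(P,.46,.65,-.02,.07,.08,.09)))
print('railL',rect(sel(P,.53,.6,.2,.45,.025,.035)))
print('railR',rect(sel(P,.40,.47,.2,.45,.025,.035)))
E
python3 go.py .52 -.19 .25 1.8
```

```text
table 0.00017239076498254402
bar (array([ 528.6, -250.4]), array([73.8, 11.8]), -88.13, 685, np.float64(101.8))
bar (array([ 528.6, -250.4]), array([73.8, 11.8]), -88.13, 658, np.float64(101.9))
rib (array([ 606. , -248.6]), array([39.8, 10.4]), 1.79, 310, np.float64(94.1))
jaws (array([ 636. , -245.2]), array([238.7, 117. ]), 8.48, 6294, np.float64(57.6))
fixed (array([ 685.5, -240.9]), array([146.6, 109.6]), 13.95, 3875, np.float64(57.7))
traywall (array([559. ,  98.8]), array([156. , 121.4]), 81.2, 1648, np.float64(18.0))
tray (array([557.9,  94.3]), array([165.4, 121.8]), 81.03, 10466, np.float64(5.7))
traybar (array([555.6,  28.6]), array([58.9,  8.5]), -8.29, 164, np.float64(83.9))
railL (array([564.9, 274.8]), array([136.5,  24.2]), -84.56, 2092, np.float64(30.1))
railR (array([436.5, 260.9]), array([114.1,  23.6]), -87.17, 1632, np.float64(29.9))
d cm [-0.28 -0.05 -0.07] w [-0.002 -0.001  0.003] clock 2.1 eef [ 0.5204 -0.1872  0.2493] f [-0.2 -0.9 -0.9] gw 0.0402 j6 [-0.35  0.34  0.19  1.42  0.    1.19]
```

View pics/w2.png

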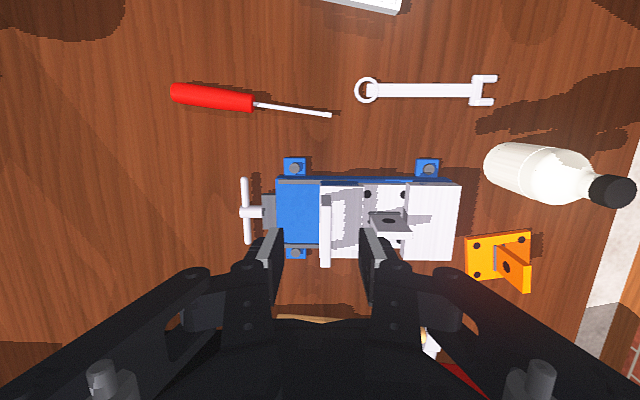

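The view shows the bar at (325,230), the rib at (390,220) and the fixed jaw at (430,220). The measured sizes match: bar 74x12 mm, rib 40x10 mm. I'll go down onto the bar.

```bash
python3 go.py .5286 -.2504 .076 1.8
```

```text
d cm [-6.37  0.64 17.32] w [-0.002 -0.001  0.003] clock 2.1 eef [ 0.5204 -0.1872  0.2493] f [-0.2 -0.9 -0.9] gw 0.0402 j6 [-0.35  0.34  0.19  1.42  0.    1.19]
```

Request:
{"api": "arm_command", "payload": {"increments": [{"dx": -3, "dy": 0.4, "dz": 4, "wx": 0, "wy": 0, "wz": 0, "grip": 4}, {"dx": -6.1, "dy": 0.7, "dz": 8, "wx": 0, "wy": 0, "wz": 0, "grip": 4}, {"dx": -6.1, "dy": 0.7, "dz": 12, "wx": 0, "wy": 0, "wz": 0, "grip": 4}, {"dx": -6.1, "dy": 0.7, "dz": 12, "wx": 0, "wy": 0, "wz": 0, "grip": 4}, {"dx": -6.1, "dy": 0.7, "dz": 12, "wx": 0, "wy": 0, "wz": 0, "grip": 4}, {"dx": -6.1, "dy": 0.7, "dz": 12, "wx": 0, "wy": 0, "wz": 0, "grip": 4}]}}

```text
clock: 2.7
eef_pos: [0.5318, -0.2477, 0.1335]
tool_rot: [0.694, 0.72, 0.001, 0.002]
ft_force: [-0.9, 0.5, 0.6]
grip_width: 0.0398
grasp_force: 0.0
```

```bash
python3 go.py .5286 -.2504 .076 1.8
```

```text
d cm [-0.24 -0.35  5.75] w [0.004 0.002 0.005] clock 2.7 eef [ 0.5318 -0.2477  0.1335] f [-0.9  0.5  0.6] gw 0.0398 j6 [-0.44  0.46  0.07  1.17  0.    1.1 ]
```

Request:
{"api": "arm_command", "payload": {"increments": [{"dx": -0.1, "dy": -0.3, "dz": 2, "wx": 0, "wy": 0, "wz": 0, "grip": 4}, {"dx": -0.1, "dy": -0.3, "dz": 4, "wx": 0, "wy": 0, "wz": 0, "grip": 4}, {"dx": -0.1, "dy": -0.3, "dz": 5.5, "wx": 0, "wy": 0, "wz": 0, "grip": 4}, {"dx": -0.1, "dy": -0.3, "dz": 5.5, "wx": 0, "wy": 0, "wz": 0, "grip": 4}, {"dx": -0.1, "dy": -0.3, "dz": 5.5, "wx": 0, "wy": 0, "wz": 0, "grip": 0.9}, {"dx": -0.1, "dy": -0.3, "dz": 5.5, "wx": 0, "wy": 0, "wz": 0, "grip": 0.9}, {"dx": -0.1, "dy": -0.3, "dz": 5.5, "wx": 0, "wy": 0, "wz": 0, "grip": 0.9}, {"dx": -0.1, "dy": -0.3, "dz": 5.5, "wx": 0, "wy": 0, "wz": 0, "grip": 0.9}, {"dx": -0.1, "dy": -0.3, "dz": 5.5, "wx": 0, "wy": 0, "wz": 0, "grip": 0.9}, {"dx": -0.1, "dy": -0.3, "dz": 5.5, "wx": 0, "wy": 0, "wz": 0, "grip": 0.9}]}}

```text
clock: 3.7
eef_pos: [0.5275, -0.2498, 0.0779]
tool_rot: [0.695, 0.719, 0.0, 0.001]
ft_force: [-3.1, 1.1, 5.5]
grip_width: 0.0108
grasp_force: 60.2
```

```bash
python3 go.py .4886 -.2517 .076 1.8
```

```text
d cm [-0.05 -3.89  0.18] w [0.002 0.001 0.003] clock 3.7 eef [ 0.5275 -0.2498  0.0779] f [-3.1  1.1  5.5] gw 0.0108 j6 [-0.44  0.51 -0.02  1.04 -0.    1.09]
```

Request:
{"api": "arm_command", "payload": {"increments": [{"dx": 0, "dy": -0.5, "dz": 0, "wx": 0, "wy": 0, "wz": 0, "grip": 0.9}, {"dx": 0, "dy": -1, "dz": 0, "wx": 0, "wy": 0, "wz": 0, "grip": 0.9}, {"dx": 0, "dy": -1.5, "dz": 0, "wx": 0, "wy": 0, "wz": 0, "grip": 0.9}, {"dx": 0, "dy": -2, "dz": 0, "wx": 0, "wy": 0, "wz": 0, "grip": 0.9}, {"dx": 0, "dy": -2.5, "dz": 0, "wx": 0, "wy": 0, "wz": 0, "grip": 0.9}, {"dx": 0, "dy": -3, "dz": 0, "wx": 0, "wy": 0, "wz": 0, "grip": 0.9}, {"dx": 0, "dy": -3.5, "dz": 0, "wx": 0, "wy": 0, "wz": 0, "grip": 0.9}, {"dx": 0, "dy": -3.9, "dz": 0, "wx": 0, "wy": 0, "wz": 0, "grip": 0.9}, {"dx": 0, "dy": -3.9, "dz": 0, "wx": 0, "wy": 0, "wz": 0, "grip": 0.9}, {"dx": 0, "dy": -3.9, "dz": 0, "wx": 0, "wy": 0, "wz": 0, "grip": 0.9}]}}

```text
clock: 4.7
eef_pos: [0.4917, -0.2507, 0.0779]
tool_rot: [0.694, 0.72, 0.003, 0.003]
ft_force: [5.7, 3.2, 1.8]
grip_width: 0.0111
grasp_force: 59.9
```

```bash
python3 go.py .4886 -.2517 .076 1.8
```

```text
d cm [-0.09 -0.32  0.18] w [0.008 0.001 0.004] clock 4.7 eef [ 0.4917 -0.2507  0.0779] f [5.7 3.2 1.8] gw 0.0111 j6 [-0.47  0.45 -0.12  1.    0.    1.06]
```

Request:
{"api": "arm_command", "payload": {"increments": [{"dx": 0, "dy": -0.3, "dz": 0, "wx": 0, "wy": 0, "wz": 0, "grip": 0.9}, {"dx": 0, "dy": -0.3, "dz": 0, "wx": 0, "wy": 0, "wz": 0, "grip": 0.9}, {"dx": 0, "dy": 0, "dz": 0, "wx": 0, "wy": 0, "wz": 0, "grip": 4}, {"dx": 0, "dy": 0, "dz": 0, "wx": 0, "wy": 0, "wz": 0, "grip": 4}, {"dx": 0, "dy": 0, "dz": 0, "wx": 0, "wy": 0, "wz": 0, "grip": 4}, {"dx": 0, "dy": 0, "dz": -3, "wx": 0, "wy": 0, "wz": 0, "grip": 4}, {"dx": 0, "dy": 0, "dz": -7, "wx": 0, "wy": 0, "wz": 0, "grip": 4}, {"dx": 0, "dy": 1, "dz": -12, "wx": 0, "wy": 0, "wz": 0, "grip": 4}, {"dx": 0, "dy": 4, "dz": -14, "wx": 0, "wy": 0, "wz": -0.1, "grip": 4}]}}

```text
clock: 5.6
eef_pos: [0.5281, -0.2507, 0.221]
tool_rot: [0.658, 0.753, 0.0, 0.003]
ft_force: [0.7, -1.8, 0.4]
grip_width: 0.0403
grasp_force: 0.0
```

```bash
python3 go.py .607 -.2486 .20 91.8
```

```text
d cm [-0.85  7.84  2.13] w [ 1.000e-03  6.000e-03 -1.467e+00] clock 5.6 eef [ 0.5281 -0.2507  0.221 ] f [ 0.7 -1.8  0.4] gw 0.0403 j6 [-0.44  0.41  0.22  1.37 -0.    0.99]
```

Request:
{"api": "arm_command", "payload": {"increments": [{"dx": -0.8, "dy": 7.8, "dz": 0, "wx": 0, "wy": 0, "wz": -0.147, "grip": 4}, {"dx": -0.8, "dy": 7.8, "dz": 0, "wx": 0, "wy": 0, "wz": -0.294, "grip": 4}, {"dx": -0.8, "dy": 7.8, "dz": 0, "wx": 0, "wy": 0, "wz": -0.441, "grip": 4}, {"dx": -0.8, "dy": 7.8, "dz": 0, "wx": 0, "wy": 0, "wz": -0.588, "grip": 4}, {"dx": -0.8, "dy": 7.8, "dz": 0, "wx": 0, "wy": 0, "wz": -0.735, "grip": 4}, {"dx": -0.8, "dy": 7.8, "dz": 0, "wx": 0, "wy": 0, "wz": -0.882, "grip": 4}, {"dx": -0.8, "dy": 7.8, "dz": 0, "wx": 0, "wy": 0, "wz": -1.029, "grip": 4}, {"dx": -0.8, "dy": 7.8, "dz": 0, "wx": 0, "wy": 0, "wz": -1.176, "grip": 4}, {"dx": -0.8, "dy": 7.8, "dz": 0, "wx": 0, "wy": 0, "wz": -1.323, "grip": 4}, {"dx": -0.8, "dy": 7.8, "dz": 0, "wx": 0, "wy": 0, "wz": -1.467, "grip": 4}]}}

```text
clock: 6.6
eef_pos: [0.6061, -0.247, 0.215]
tool_rot: [-0.018, 1.0, 0.0, -0.001]
ft_force: [-0.6, -0.0, 0.2]
grip_width: 0.0398
grasp_force: 0.0
```

```bash
python3 look.py w3; python3 - 2>/dev/null <<'E'
from fit import *
P=pts(['w3'])
print('bar',rect(sel(P,.45,.56,-.32,-.18,.098,.106)))
print('rib',rect(sel(P,.57,.67,-.28,-.22,.090,.099)))
E
python3 go.py .606 -.2486 .061 91.8
```

```text
bar (array([ 490.4, -252.1]), array([74. , 12.4]), -88.92, 1452, np.float64(101.7))
rib (array([ 606.6, -249.3]), array([40. ,  9.7]), 2.11, 449, np.float64(94.0))
d cm [-0.   -0.16 15.4 ] w [ 0.    -0.001  0.009] clock 6.65 eef [ 0.6061 -0.247   0.215 ] f [-0.2  0.3  0.3] gw 0.04 j6 [-0.39  0.57  0.45  1.46 -0.   -0.43]
```

Request:
{"api": "arm_command", "payload": {"increments": [{"dx": 0, "dy": -0.2, "dz": 4, "wx": 0, "wy": 0, "wz": 0, "grip": 4}, {"dx": 0, "dy": -0.2, "dz": 8, "wx": 0, "wy": 0, "wz": 0, "grip": 4}, {"dx": 0, "dy": -0.2, "dz": 11, "wx": 0, "wy": 0, "wz": 0, "grip": 4}, {"dx": 0, "dy": -0.2, "dz": 13, "wx": 0, "wy": 0, "wz": 0, "grip": 4}, {"dx": 0, "dy": -0.2, "dz": 14.5, "wx": 0, "wy": 0, "wz": 0, "grip": 4}, {"dx": 0, "dy": -0.2, "dz": 15.1, "wx": 0, "wy": 0, "wz": 0, "grip": 4}, {"dx": 0, "dy": -0.2, "dz": 15.1, "wx": 0, "wy": 0, "wz": 0, "grip": 4}, {"dx": 0, "dy": -0.2, "dz": 15.1, "wx": 0, "wy": 0, "wz": 0, "grip": 4}]}}

```text
clock: 7.45
eef_pos: [0.6071, -0.2491, 0.0652]
tool_rot: [-0.015, 1.0, -0.0, 0.001]
ft_force: [0.3, 0.0, 0.9]
grip_width: 0.0405
grasp_force: 0.0
```

```bash
python3 go.py .606 -.249 .061 91.8
```

```text
d cm [0.11 0.02 0.42] w [-0.001  0.001 -0.001] clock 7.45 eef [ 0.6071 -0.2491  0.0652] f [0.3 0.  0.9] gw 0.0405 j6 [-0.39  0.65  0.2   1.12 -0.   -0.42]
```

Request:
{"api": "arm_command", "payload": {"increments": [{"dx": 0.1, "dy": 0, "dz": 0.3, "wx": 0, "wy": 0, "wz": 0, "grip": 2.5}, {"dx": 0.1, "dy": 0, "dz": 0.3, "wx": 0, "wy": 0, "wz": 0, "grip": 1.6}, {"dx": 0.1, "dy": 0, "dz": 0.3, "wx": 0, "wy": 0, "wz": 0, "grip": 0.7}, {"dx": 0.1, "dy": 0, "dz": 0.3, "wx": 0, "wy": 0, "wz": 0, "grip": 0.7}, {"dx": 0.1, "dy": 0, "dz": 0.3, "wx": 0, "wy": 0, "wz": 0, "grip": 0.7}, {"dx": 0.1, "dy": 0, "dz": 0.3, "wx": 0, "wy": 0, "wz": 0, "grip": 0.7}]}}

```text
clock: 8.05
eef_pos: [0.6059, -0.2488, 0.062]
tool_rot: [-0.016, 1.0, -0.0, 0.0]
ft_force: [-1.3, 1.6, 4.6]
grip_width: 0.0093
grasp_force: 59.7
```

```bash
python3 go.py .582 -.2498 .063 91.8
```

```text
d cm [ 2.39 -0.03 -0.1 ] w [-0.     0.001 -0.   ] clock 8.05 eef [ 0.6059 -0.2488  0.062 ] f [-1.3  1.6  4.6] gw 0.0093 j6 [-0.39  0.65  0.2   1.11  0.   -0.42]
```

Request:
{"api": "arm_command", "payload": {"increments": [{"dx": 0, "dy": 0, "dz": -0.15, "wx": 0, "wy": 0, "wz": 0, "grip": 0.7}, {"dx": 0.4, "dy": 0, "dz": -0.15, "wx": 0, "wy": 0, "wz": 0, "grip": 0.7}, {"dx": 0.8, "dy": 0, "dz": -0.15, "wx": 0, "wy": 0, "wz": 0, "grip": 0.7}, {"dx": 1.2, "dy": 0, "dz": -0.15, "wx": 0, "wy": 0, "wz": 0, "grip": 0.7}, {"dx": 1.6, "dy": 0, "dz": -0.15, "wx": 0, "wy": 0, "wz": 0, "grip": 0.7}, {"dx": 2, "dy": 0, "dz": -0.15, "wx": 0, "wy": 0, "wz": 0, "grip": 0.7}, {"dx": 2.4, "dy": 0, "dz": -0.15, "wx": 0, "wy": 0, "wz": 0, "grip": 0.7}, {"dx": 2.4, "dy": 0, "dz": -0.15, "wx": 0, "wy": 0, "wz": 0, "grip": 0.7}, {"dx": 2.4, "dy": 0, "dz": -0.15, "wx": 0, "wy": 0, "wz": 0, "grip": 0.7}]}}

```text
clock: 8.95
eef_pos: [0.581, -0.2495, 0.0624]
tool_rot: [-0.015, 1.0, 0.0, -0.001]
ft_force: [-0.8, -0.2, -6.2]
grip_width: 0.0095
grasp_force: 58.3
```

Request:
{"api": "arm_command", "payload": {"increments": [{"dx": 0, "dy": 0, "dz": -0.5, "wx": 0, "wy": 0, "wz": 0, "grip": 0.7}, {"dx": 0, "dy": 0, "dz": -1, "wx": 0, "wy": 0, "wz": 0, "grip": 0.7}, {"dx": 0, "dy": 0, "dz": -2, "wx": 0, "wy": 0, "wz": 0, "grip": 0.7}, {"dx": 0, "dy": 0, "dz": -4, "wx": 0, "wy": 0, "wz": 0, "grip": 0.7}, {"dx": 0, "dy": 0, "dz": -7, "wx": 0, "wy": 0, "wz": 0, "grip": 0.7}, {"dx": 0, "dy": 0, "dz": -10, "wx": 0, "wy": 0, "wz": 0, "grip": 0.7}, {"dx": 0, "dy": 0, "dz": -13, "wx": 0, "wy": 0, "wz": 0, "grip": 0.7}, {"dx": 0, "dy": 0, "dz": -13, "wx": 0, "wy": 0, "wz": 0, "grip": 0.7}]}}

```text
clock: 9.75
eef_pos: [0.5849, -0.2509, 0.1996]
tool_rot: [-0.016, 1.0, -0.003, 0.006]
ft_force: [1.9, -1.2, -5.8]
grip_width: 0.0092
grasp_force: 58.9
```

```bash
python3 go.py .557 .0 .19 80.0
```

```text
d cm [ 2.01 25.17  0.81] w [-0.004  0.012  0.206] clock 9.75 eef [ 0.5849 -0.2509  0.1996] f [ 1.9 -1.2 -5.8] gw 0.0092 j6 [-0.41  0.52  0.34  1.37 -0.   -0.44]
```

```bash
python3 go.py .5595 .106 .15 81.3
```

```text
d cm [ 1.48 35.78  4.76] w [-0.004  0.012  0.183] clock 9.75 eef [ 0.5849 -0.2509  0.1996] f [ 1.9 -1.2 -5.8] gw 0.0092 j6 [-0.41  0.52  0.34  1.37 -0.   -0.44]
```

Request:
{"api": "arm_command", "payload": {"increments": [{"dx": 0, "dy": 3, "dz": 0, "wx": 0, "wy": 0, "wz": 0, "grip": 0.7}, {"dx": 0.3, "dy": 7, "dz": 0, "wx": 0, "wy": 0, "wz": 0.05, "grip": 0.7}, {"dx": 0.6, "dy": 11.5, "dz": 0, "wx": 0, "wy": 0, "wz": 0.1, "grip": 0.7}, {"dx": 0.9, "dy": 16, "dz": 0, "wx": 0, "wy": 0, "wz": 0.183, "grip": 0.7}, {"dx": 1.2, "dy": 20.5, "dz": 0, "wx": 0, "wy": 0, "wz": 0.183, "grip": 0.7}, {"dx": 1.4, "dy": 25, "dz": 0.5, "wx": 0, "wy": 0, "wz": 0.183, "grip": 0.7}, {"dx": 1.5, "dy": 29.5, "dz": 1, "wx": 0, "wy": 0, "wz": 0.183, "grip": 0.7}, {"dx": 1.5, "dy": 33, "dz": 2, "wx": 0, "wy": 0, "wz": 0.183, "grip": 0.7}, {"dx": 1.5, "dy": 35.8, "dz": 3, "wx": 0, "wy": 0, "wz": 0.183, "grip": 0.7}, {"dx": 1.5, "dy": 35.8, "dz": 4, "wx": 0, "wy": 0, "wz": 0.183, "grip": 0.7}]}}

```text
clock: 10.75
eef_pos: [0.5544, 0.1119, 0.1512]
tool_rot: [0.073, 0.997, 0.001, -0.001]
ft_force: [0.3, -0.3, -5.9]
grip_width: 0.0088
grasp_force: 60.1
```

```bash
python3 look.py w4; python3 - 2>/dev/null <<'E'
from fit import *
P=pts(['w4'])
print('tray',rect(sel(P,.46,.65,-.02,.22,.003,.022)))
print('traywall',rect(sel(P,.46,.65,-.02,.22,.014,.022)))
print('traybar',rect(sel(P,.46,.65,-.02,.07,.08,.09)))
E
python3 go.py .5595 .106 .055 81.3
```

```text
tray (array([561. , 113.4]), array([213.5, 119.7]), 81.76, 7990, np.float64(5.3))
traywall (array([551.9, 115.7]), array([209.2, 121.9]), 87.51, 1582, np.float64(17.9))
traybar (array([548.4,  27.8]), array([74. , 12.3]), -8.62, 1466, np.float64(83.8))
d cm [-0.7  -0.23  9.41] w [-0.002 -0.004  0.004] clock 10.8 eef [0.5534 0.1094 0.1492] f [-0.3 -0.2 -7.7] gw 0.0091 j6 [ 0.2   0.42  0.04  1.2  -0.    0.34]
```

View pics/w4.png

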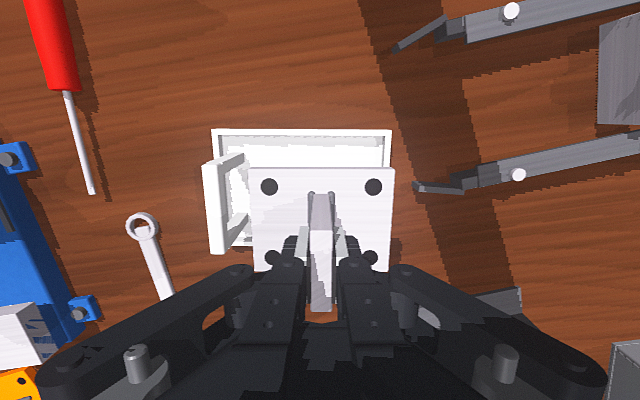

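The view shows the weldment held level above the tray, aligned with it, with the handle at (225,205). The tray centre works out to (558,92) mm at yaw -8.6°. I'll lower it.

Request:
{"api": "arm_command", "payload": {"increments": [{"dx": -0.7, "dy": -0.3, "dz": 2, "wx": 0, "wy": 0, "wz": 0, "grip": 0.7}, {"dx": -0.7, "dy": -0.3, "dz": 4, "wx": 0, "wy": 0, "wz": 0, "grip": 0.7}, {"dx": -0.7, "dy": -0.3, "dz": 6, "wx": 0, "wy": 0, "wz": 0, "grip": 0.7}, {"dx": -0.7, "dy": -0.3, "dz": 8, "wx": 0, "wy": 0, "wz": 0, "grip": 0.7}, {"dx": -0.7, "dy": -0.3, "dz": 9.2, "wx": 0, "wy": 0, "wz": 0, "grip": 0.7}, {"dx": -0.7, "dy": -0.3, "dz": 9.2, "wx": 0, "wy": 0, "wz": 0, "grip": 0.7}, {"dx": -0.7, "dy": -0.3, "dz": 9.2, "wx": 0, "wy": 0, "wz": 0, "grip": 0.7}]}}

```text
clock: 11.5
eef_pos: [0.5621, 0.1032, 0.061]
tool_rot: [0.076, 0.997, -0.0, 0.0]
ft_force: [0.2, 0.1, -5.6]
grip_width: 0.0092
grasp_force: 59.9
```

```bash
python3 go.py .56 .105 .043 81.3
```

```text
d cm [0.24 0.14 1.8 ] w [-0.     0.    -0.001] clock 11.5 eef [0.5621 0.1032 0.061 ] f [ 0.2  0.1 -5.6] gw 0.0092 j6 [ 0.18  0.51 -0.07  1.   -0.    0.33]
```

Request:
{"api": "arm_command", "payload": {"increments": [{"dx": 0, "dy": 0, "dz": 0.4, "wx": 0, "wy": 0, "wz": 0, "grip": 0.7}, {"dx": 0, "dy": 0, "dz": 0.8, "wx": 0, "wy": 0, "wz": 0, "grip": 0.7}, {"dx": 0, "dy": 0, "dz": 1.1, "wx": 0, "wy": 0, "wz": 0, "grip": 0.7}, {"dx": 0, "dy": 0, "dz": 1.3, "wx": 0, "wy": 0, "wz": 0, "grip": 0.7}, {"dx": 0, "dy": 0, "dz": 1.5, "wx": 0, "wy": 0, "wz": 0, "grip": 0.7}, {"dx": 0, "dy": 0, "dz": 1.6, "wx": 0, "wy": 0, "wz": 0, "grip": 0.7}, {"dx": 0, "dy": 0, "dz": 1.6, "wx": 0, "wy": 0, "wz": 0, "grip": 0.7}]}}

```text
clock: 12.2
eef_pos: [0.5618, 0.1038, 0.0446]
tool_rot: [0.076, 0.997, -0.0, -0.0]
ft_force: [0.0, 0.1, -6.1]
grip_width: 0.0087
grasp_force: 60.2
```

Request:
{"api": "arm_command", "payload": {"increments": [{"dx": 0, "dy": 0, "dz": 0.05, "wx": 0, "wy": 0, "wz": 0, "grip": 0.7}, {"dx": 0, "dy": 0, "dz": 0.1, "wx": 0, "wy": 0, "wz": 0, "grip": 0.7}, {"dx": 0, "dy": 0, "dz": 0.15, "wx": 0, "wy": 0, "wz": 0, "grip": 0.7}, {"dx": 0, "dy": 0, "dz": 0.15, "wx": 0, "wy": 0, "wz": 0, "grip": 0.7}]}}

```text
clock: 12.6
eef_pos: [0.5619, 0.1037, 0.0433]
tool_rot: [0.076, 0.997, -0.0, -0.0]
ft_force: [-0.4, 0.3, -6.2]
grip_width: 0.0091
grasp_force: 60.2
```

Request:
{"api": "arm_command", "payload": {"increments": [{"dx": 0, "dy": 0, "dz": 0.05, "wx": 0, "wy": 0, "wz": 0, "grip": 0.7}, {"dx": 0, "dy": 0, "dz": 0.1, "wx": 0, "wy": 0, "wz": 0, "grip": 0.7}, {"dx": 0, "dy": 0, "dz": 0.1, "wx": 0, "wy": 0, "wz": 0, "grip": 0.7}]}}

```text
clock: 12.9
eef_pos: [0.562, 0.1038, 0.043]
tool_rot: [0.076, 0.997, 0.0, 0.0]
ft_force: [-3.3, -0.2, 1.1]
grip_width: 0.0088
grasp_force: 61.1
```

Request:
{"api": "arm_command", "payload": {"increments": [{"dx": 0, "dy": 0, "dz": 0, "wx": 0, "wy": 0, "wz": 0, "grip": 1.4}, {"dx": 0, "dy": 0, "dz": 0, "wx": 0, "wy": 0, "wz": 0, "grip": 2}, {"dx": 0, "dy": 0, "dz": 0, "wx": 0, "wy": 0, "wz": 0, "grip": 3}, {"dx": 0, "dy": 0, "dz": 0, "wx": 0, "wy": 0, "wz": 0, "grip": 3}, {"dx": 0, "dy": 0, "dz": -2, "wx": 0, "wy": 0, "wz": 0, "grip": 3}, {"dx": 0, "dy": 0, "dz": -5, "wx": 0, "wy": 0, "wz": 0, "grip": 3}, {"dx": 0, "dy": -1, "dz": -9, "wx": 0, "wy": 0, "wz": 0, "grip": 3}, {"dx": 0, "dy": -4.5, "dz": -13, "wx": 0, "wy": 0, "wz": 0, "grip": 3}, {"dx": 0, "dy": -7.6, "dz": -15, "wx": 0, "wy": 0, "wz": 0, "grip": 3}, {"dx": 0, "dy": -7.6, "dz": -15, "wx": 0, "wy": 0, "wz": 0, "grip": 3}]}}

```text
clock: 13.9
eef_pos: [0.5526, 0.0256, 0.197]
tool_rot: [0.078, 0.997, -0.0, 0.004]
ft_force: [0.7, 0.5, 0.5]
grip_width: 0.0301
grasp_force: 0.0
```

```bash
python3 look.py w5; python3 - 2>/dev/null <<'E'
from fit import *
P=pts(['w5'])
A=sel(P,.46,.65,-.02,.22,.003,.022)
print('tray',rect(A,4))
print('traybar',rect(sel(P,.46,.65,-.02,.07,.08,.09)))
print('rib',rect(sel(P,.46,.65,.07,.2,.07,.08)))
print('plate',rect(sel(P,.46,.65,.05,.2,.013,.017)))
print('railL',rect(sel(P,.53,.6,.17,.45,.027,.033),3))
print('railR',rect(sel(P,.40,.47,.17,.45,.027,.033),3))
print('stop',rect(sel(P,.44,.56,.28,.43,.04,.05)))
print('plateend',rect(sel(P,.40,.6,.38,.5,.064,.074)))
E
python3 go.py .5484 .0278 .076 81.38
```

```text
tray (array([561.5, 111.7]), array([211.5, 119.8]), 81.65, 12483, np.float64(6.9))
traybar (array([548.5,  27. ]), array([73.3, 11.3]), -8.61, 989, np.float64(84.0))
rib (array([562.7, 102.9]), array([40. , 10.7]), -8.69, 479, np.float64(74.9))
plate (array([561.3, 111.8]), array([130.1, 118.1]), 81.77, 3767, np.float64(15.1))
railL (array([562.3, 305.6]), array([123.8,  22.8]), -85.24, 2113, np.float64(29.9))
railR (array([435.5, 292.1]), array([117.1,  22.1]), -85.77, 2387, np.float64(29.7))
stop (array([0., 0.]), array([0., 0.]), 0.0, 0, np.float64(nan))
plateend (array([0., 0.]), array([0., 0.]), 0.0, 0, np.float64(nan))
d cm [ 0.4  -0.   11.87] w [ 0.001  0.005 -0.005] clock 13.95 eef [0.5517 0.0272 0.1947] f [ 0.8  0.3 -1.4] gw 0.03 j6 [0.05 0.36 0.07 1.28 0.   0.2 ]
```

View pics/w5.png

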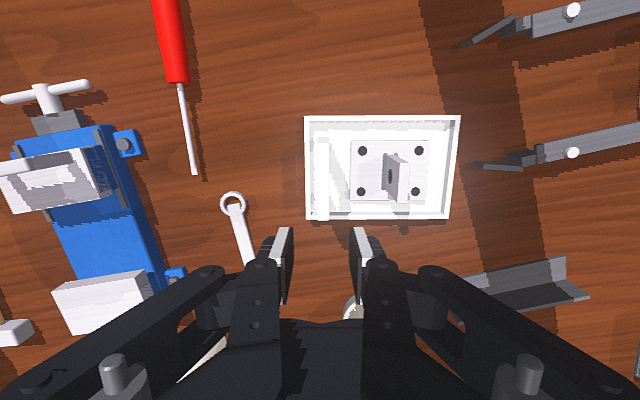

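The view shows the weldment standing flat in the tray at (390,175), with its rib top at 74.9 mm as expected. The handle is at (322,180) and the dock guides are on the right. Next I'll grip the tray handle.

Request:
{"api": "arm_command", "payload": {"increments": [{"dx": 0.3, "dy": 0, "dz": 4, "wx": 0, "wy": 0, "wz": 0, "grip": 4}, {"dx": 0.3, "dy": 0, "dz": 8, "wx": 0, "wy": 0, "wz": 0, "grip": 4}, {"dx": 0.3, "dy": 0, "dz": 10, "wx": 0, "wy": 0, "wz": 0, "grip": 4}, {"dx": 0.3, "dy": 0, "dz": 10, "wx": 0, "wy": 0, "wz": 0, "grip": 4}]}}

```text
clock: 14.35
eef_pos: [0.5435, 0.0298, 0.0875]
tool_rot: [0.075, 0.997, -0.0, -0.005]
ft_force: [-0.7, -0.7, 1.2]
grip_width: 0.0401
grasp_force: 0.0
```

```bash
python3 go.py .5485 .0274 .060 81.38
```

```text
d cm [-0.55 -0.16  2.74] w [-0.002 -0.01  -0.   ] clock 14.35 eef [0.5435 0.0298 0.0875] f [-0.7 -0.7  1.2] gw 0.0401 j6 [ 0.05  0.44 -0.1   1.04  0.    0.21]
```

Request:
{"api": "arm_command", "payload": {"increments": [{"dx": -0.3, "dy": -0.1, "dz": 1, "wx": 0, "wy": 0, "wz": 0, "grip": 4}, {"dx": -0.3, "dy": -0.1, "dz": 2, "wx": 0, "wy": 0, "wz": 0, "grip": 4}, {"dx": -0.3, "dy": -0.1, "dz": 2.6, "wx": 0, "wy": 0, "wz": 0, "grip": 4}, {"dx": -0.3, "dy": -0.1, "dz": 2.6, "wx": 0, "wy": 0, "wz": 0, "grip": 4}, {"dx": -0.3, "dy": -0.1, "dz": 2.6, "wx": 0, "wy": 0, "wz": 0, "grip": 4}]}}

```text
clock: 14.85
eef_pos: [0.5506, 0.0277, 0.0667]
tool_rot: [0.076, 0.997, 0.0, 0.0]
ft_force: [-0.9, -0.7, -0.0]
grip_width: 0.0401
grasp_force: 0.0
```

```bash
python3 go.py .5485 .0274 .060 81.38
```

```text
d cm [ 0.2  -0.06  0.67] w [ 0.     0.001 -0.001] clock 14.85 eef [0.5506 0.0277 0.0667] f [-0.9 -0.7 -0. ] gw 0.0401 j6 [ 0.05  0.46 -0.12  0.98  0.    0.2 ]
```

Request:
{"api": "arm_command", "payload": {"increments": [{"dx": 0.1, "dy": -0.05, "dz": 0.5, "wx": 0, "wy": 0, "wz": 0, "grip": 3}, {"dx": 0.1, "dy": -0.05, "dz": 0.5, "wx": 0, "wy": 0, "wz": 0, "grip": 2}, {"dx": 0.1, "dy": -0.05, "dz": 0.5, "wx": 0, "wy": 0, "wz": 0, "grip": 0.9}, {"dx": 0.1, "dy": -0.05, "dz": 0.5, "wx": 0, "wy": 0, "wz": 0, "grip": 0.9}, {"dx": 0.1, "dy": -0.05, "dz": 0.5, "wx": 0, "wy": 0, "wz": 0, "grip": 0.9}, {"dx": 0.1, "dy": -0.05, "dz": 0.5, "wx": 0, "wy": 0, "wz": 0, "grip": 0.9}]}}

```text
clock: 15.45
eef_pos: [0.5491, 0.0276, 0.0615]
tool_rot: [0.076, 0.997, 0.0, -0.0]
ft_force: [-1.4, 2.4, 0.9]
grip_width: 0.0107
grasp_force: 59.7
```

```bash
python3 go.py .5216 .0228 .062 94.7
```

```text
d cm [ 2.65 -0.89 -0.05] w [ 0.    -0.    -0.234] clock 15.45 eef [0.5491 0.0276 0.0615] f [-1.4  2.4  0.9] gw 0.0107 j6 [ 0.05  0.47 -0.13  0.97  0.    0.2 ]
```

Request:
{"api": "arm_command", "payload": {"increments": [{"dx": 0.2, "dy": -0.1, "dz": 0, "wx": 0, "wy": 0, "wz": -0.015, "grip": 0.9}, {"dx": 0.5, "dy": -0.2, "dz": 0, "wx": 0, "wy": 0, "wz": -0.045, "grip": 0.9}, {"dx": 0.9, "dy": -0.3, "dz": 0, "wx": 0, "wy": 0, "wz": -0.08, "grip": 0.9}, {"dx": 1.3, "dy": -0.4, "dz": 0, "wx": 0, "wy": 0, "wz": -0.115, "grip": 0.9}, {"dx": 1.7, "dy": -0.6, "dz": 0, "wx": 0, "wy": 0, "wz": -0.15, "grip": 0.9}, {"dx": 2.1, "dy": -0.7, "dz": 0, "wx": 0, "wy": 0, "wz": -0.185, "grip": 0.9}, {"dx": 2.45, "dy": -0.8, "dz": 0, "wx": 0, "wy": 0, "wz": -0.215, "grip": 0.9}, {"dx": 2.65, "dy": -0.9, "dz": 0, "wx": 0, "wy": 0, "wz": -0.234, "grip": 0.9}, {"dx": 2.65, "dy": -0.9, "dz": 0, "wx": 0, "wy": 0, "wz": -0.234, "grip": 0.9}, {"dx": 2.65, "dy": -0.9, "dz": 0, "wx": 0, "wy": 0, "wz": -0.234, "grip": 0.9}]}}

```text
clock: 16.45
eef_pos: [0.5223, 0.0221, 0.0615]
tool_rot: [-0.041, 0.999, -0.0, 0.001]
ft_force: [3.8, -0.2, -2.2]
grip_width: 0.0109
grasp_force: 59.2
```

```bash
cat > dk.py <<'E'
from fit import *
import sys
n=sys.argv[1]
P=pts([n]); a=np.radians(4.7); ux=np.array([np.cos(a),np.sin(a)]);uy=np.array([-ux[1],ux[0]])
L=np.c_[P[:,:2]@ux,P[:,:2]@uy,P[:,2]]
B=sel(L,.40,.66,-.06,.02+.25,.08,.09) if len(sys.argv)<3 else sel(L,.4,.66,.1,.3,.08,.09)
print('bar(dock axes)',rect(B,2))
W=sel(L,.44,.60,-.06,.145,.0145,.0195); print('tray walls',rect(W,3))
r1=sel(L,.56,.62,.1,.5,.027,.033); r2=sel(L,.42,.48,.1,.5,.027,.033)
print('rails',rect(r1,3),rect(r2,3)); print('rail inner edges u', np.percentile(r1[:,0],[1,99])*1e3,np.percentile(r2[:,0],[1,99])*1e3,'y start',np.percentile(r1[:,1],1),np.percentile(r2[:,1],1))
g=sel(L,.42,.62,.12,.24,.012,.035)
for y in np.arange(.14,.24,.01):
    s=g[abs(g[:,1]-y)<.003]; lo=s[s[:,0]<.52][:,0];hi=s[s[:,0]>.53][:,0]
    if len(lo)>3 and len(hi)>3: print(round(y,3),lo.min().round(4),lo.max().round(4),hi.min().round(4),hi.max().round(4))
E
python3 look.py w6; python3 dk.py w6 2>/dev/null;  python3 go.py .5216 .0228 .062 94.7
```

```text
bar(dock axes) (array([520.2, -20.2]), array([70.6, 35.9]), 18.54, 4063, np.float64(84.0))
tray walls (array([522.4,  44. ]), array([171.2, 120.4]), 89.58, 11757, np.float64(15.9))
rails (array([589.5, 202.3]), array([11.8, 11.6]), -87.59, 202, np.float64(28.0)) (array([0., 0.]), array([0., 0.]), 0.0, 0, np.float64(nan))
d cm [ 0.06  0.08 -0.06] w [-0.001  0.001 -0.   ] clock 16.5 eef [0.5223 0.0221 0.0614] f [ 4.2 -0.2 -1.8] gw 0.0108 j6 [ 0.04  0.42 -0.21  0.94 -0.   -0.04]
```

View pics/w6.png

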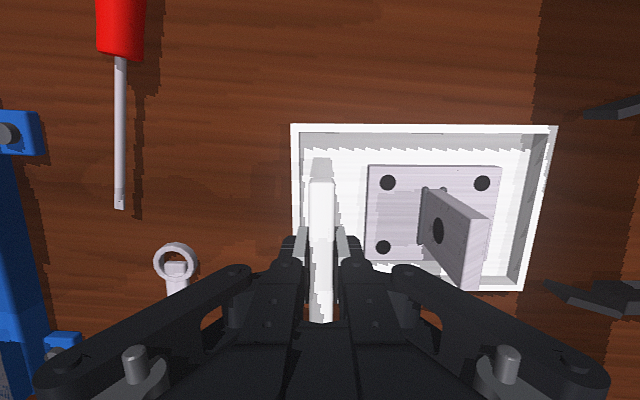

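The view shows the gripped tray with the weldment steady inside it, and the dock guides at (610,110) and (595,295). The tray centre is at dock-axis u=522.4 against 521.7 for the dock, and the yaw is within 0.4°. Sliding it in now.

Request:
{"api": "arm_command", "payload": {"increments": [{"dx": 0, "dy": 0.3, "dz": 0, "wx": 0, "wy": 0, "wz": 0, "grip": 0.9}, {"dx": 0.05, "dy": 1, "dz": 0, "wx": 0, "wy": 0, "wz": -0.004, "grip": 0.9}, {"dx": 0.05, "dy": 2, "dz": 0, "wx": 0, "wy": 0, "wz": -0.004, "grip": 0.9}, {"dx": 0.05, "dy": 3, "dz": 0, "wx": 0, "wy": 0, "wz": -0.004, "grip": 0.9}, {"dx": 0.05, "dy": 4, "dz": 0, "wx": 0, "wy": 0, "wz": -0.004, "grip": 0.9}, {"dx": 0.05, "dy": 5, "dz": 0, "wx": 0, "wy": 0, "wz": -0.004, "grip": 0.9}, {"dx": 0.05, "dy": 6, "dz": 0, "wx": 0, "wy": 0, "wz": -0.004, "grip": 0.9}, {"dx": 0.05, "dy": 6.7, "dz": 0, "wx": 0, "wy": 0, "wz": -0.004, "grip": 0.9}, {"dx": 0.05, "dy": 7, "dz": 0, "wx": 0, "wy": 0, "wz": -0.004, "grip": 0.9}, {"dx": 0.05, "dy": 7, "dz": 0, "wx": 0, "wy": 0, "wz": -0.004, "grip": 0.9}]}}

```text
clock: 17.5
eef_pos: [0.5145, 0.0906, 0.0615]
tool_rot: [-0.043, 0.999, -0.002, -0.001]
ft_force: [-0.0, -4.9, 2.2]
grip_width: 0.0105
grasp_force: 59.9
```

```bash
cat > sc.py <<'E'
from fit import *
import sys
p,d,c=cap('scene'); n=sys.argv[1]; np.savez(n+'.npz',p=p,d=d,c=c); cv2.imwrite(f'pics/{n}.png',p[...,::-1])
P=pts([n]); a=np.radians(4.7); ux=np.array([np.cos(a),np.sin(a)]);uy=np.array([-ux[1],ux[0]])
L=np.c_[P[:,:2]@ux,P[:,:2]@uy,P[:,2]]
st=sel(L,.46,.59,.3,.385,.039,.051); print('stop',rect(st))
for z in ((.026,.033),):
    r1=sel(L,.565,.62,.1,.5,*z); r2=sel(L,.42,.48,.1,.5,*z)
    for r in (r1,r2): print('rail',rect(r,2),np.percentile(r[:,0],[2,98]),np.percentile(r[:,1],[1,99]))
print('traywalls',rect(sel(L,.45,.595,-.03,.34,.0145,.0195)))
print('bar',rect(sel(L,.46,.58,-.03,.28,.081,.088)),'rib',rect(sel(L,.46,.58,.08,.33,.072,.0785)))
E
python3 sc.py s2 2>/dev/null; python3 -c "
from go import *
o=monitor.get_obs();print(o['eef_pos'],o['ft_force'],o['ft_torque'])"
```

```text
stop (array([522.9, 355.5]), array([89.9, 17.8]), 0.02, 143, np.float64(46.6))
rail (array([585.9, 306.2]), array([211.8,  21.4]), 89.9, 135, np.float64(30.0)) [0.57396073 0.59652548] [0.20278242 0.42407709]
rail (array([457.8, 335.9]), array([152.4,  18.3]), -89.11, 33, np.float64(29.0)) [0.44624969 0.46877479] [0.20205726 0.41318946]
traywalls (array([518.8, 143.4]), array([223.8, 138.5]), 85.67, 167, np.float64(16.8))
bar (array([534.8,  57.4]), array([32.8, 25.2]), 9.17, 25, np.float64(84.3)) rib (array([522.2, 125.8]), array([38.5,  7.9]), 1.12, 22, np.float64(74.8))
[0.51453007 0.09066734 0.06144685] [ 0.7217641  -5.24198578  2.95488874] [-1.0795494   0.00935156  0.04136373]
```

Request:
{"api": "arm_command", "payload": {"increments": [{"dx": -0.1, "dy": 0.5, "dz": 0, "wx": 0, "wy": 0, "wz": 0, "grip": 0.9}, {"dx": -0.1, "dy": 1.5, "dz": 0, "wx": 0, "wy": 0, "wz": 0, "grip": 0.9}, {"dx": -0.1, "dy": 2.5, "dz": 0, "wx": 0, "wy": 0, "wz": 0, "grip": 0.9}, {"dx": -0.1, "dy": 3.5, "dz": 0, "wx": 0, "wy": 0, "wz": 0, "grip": 0.9}, {"dx": -0.1, "dy": 4.5, "dz": 0, "wx": 0, "wy": 0, "wz": 0, "grip": 0.9}, {"dx": -0.1, "dy": 5.5, "dz": 0, "wx": 0, "wy": 0, "wz": 0, "grip": 0.9}, {"dx": -0.1, "dy": 6.3, "dz": 0, "wx": 0, "wy": 0, "wz": 0, "grip": 0.9}, {"dx": -0.1, "dy": 6.8, "dz": 0, "wx": 0, "wy": 0, "wz": 0, "grip": 0.9}, {"dx": -0.1, "dy": 7, "dz": 0, "wx": 0, "wy": 0, "wz": 0, "grip": 0.9}, {"dx": -0.1, "dy": 7, "dz": 0, "wx": 0, "wy": 0, "wz": 0, "grip": 0.9}]}}

```text
clock: 18.55
eef_pos: [0.5098, 0.1602, 0.0614]
tool_rot: [-0.043, 0.999, -0.002, -0.001]
ft_force: [0.4, -6.2, 3.0]
grip_width: 0.0109
grasp_force: 60.0
```

```bash
cat > uv.py <<'E'
from go import *
o=monitor.get_obs();a=np.radians(4.7);e=o['eef_pos'];q=o['tool_rot']
u=np.array([np.cos(a),np.sin(a)]);v=np.array([-u[1],u[0]]);f=np.array(o['ft_force'][:2])
y=R.from_quat(q).as_matrix()[:,1]
print('u',(e[:2]@u*1e3).round(1),'v',(e[:2]@v*1e3).round(1),'z',round(e[2],4),'yaw',np.degrees(np.arctan2(y[1],y[0])).round(2),'fu',(f@u).round(1),'fv',(f@v).round(1),'fz',round(o['ft_force'][2],1),'T',np.round(o['ft_torque'],2),o['clock'])
E
python3 uv.py
```

```text
u 521.2 v 117.9 z 0.0614 yaw 94.91 fu -0.1 fv -6.2 fz 3.0 T [-1.12 -0.11  0.  ] 18.55
```

Request:
{"api": "arm_command", "payload": {"increments": [{"dx": 0, "dy": 0.5, "dz": 0, "wx": 0, "wy": 0, "wz": 0, "grip": 0.9}, {"dx": 0, "dy": 1.5, "dz": 0, "wx": 0, "wy": 0, "wz": 0, "grip": 0.9}, {"dx": 0, "dy": 2.5, "dz": 0, "wx": 0, "wy": 0, "wz": 0, "grip": 0.9}, {"dx": 0, "dy": 3.5, "dz": 0, "wx": 0, "wy": 0, "wz": 0, "grip": 0.9}, {"dx": 0, "dy": 4.3, "dz": 0, "wx": 0, "wy": 0, "wz": 0, "grip": 0.9}, {"dx": 0, "dy": 5.1, "dz": 0, "wx": 0, "wy": 0, "wz": 0, "grip": 0.9}, {"dx": 0, "dy": 5.7, "dz": 0, "wx": 0, "wy": 0, "wz": 0, "grip": 0.9}, {"dx": 0, "dy": 6.2, "dz": 0, "wx": 0, "wy": 0, "wz": 0, "grip": 0.9}, {"dx": 0, "dy": 6.4, "dz": 0, "wx": 0, "wy": 0, "wz": 0, "grip": 0.9}, {"dx": 0, "dy": 6.4, "dz": 0, "wx": 0, "wy": 0, "wz": 0, "grip": 0.9}]}}

```text
clock: 19.55
eef_pos: [0.5043, 0.2236, 0.0614]
tool_rot: [-0.043, 0.999, -0.002, -0.001]
ft_force: [0.9, -5.5, 3.2]
grip_width: 0.0106
grasp_force: 60.1
```

```bash
python3 uv.py
```

```text
u 520.9 v 181.6 z 0.0614 yaw 94.9 fu 0.4 fv -5.5 fz 3.2 T [-1.24 -0.14  0.06] 19.55
```

Request:
{"api": "arm_command", "payload": {"increments": [{"dx": 0, "dy": 0.2, "dz": 0, "wx": 0, "wy": 0, "wz": 0, "grip": 0.9}, {"dx": 0, "dy": 0.4, "dz": 0, "wx": 0, "wy": 0, "wz": 0, "grip": 0.9}, {"dx": 0, "dy": 0.6, "dz": 0, "wx": 0, "wy": 0, "wz": 0, "grip": 0.9}, {"dx": 0, "dy": 0.8, "dz": 0, "wx": 0, "wy": 0, "wz": 0, "grip": 0.9}, {"dx": 0, "dy": 0.9, "dz": 0, "wx": 0, "wy": 0, "wz": 0, "grip": 0.9}, {"dx": 0, "dy": 1.0, "dz": 0, "wx": 0, "wy": 0, "wz": 0, "grip": 0.9}, {"dx": 0, "dy": 1.1, "dz": 0, "wx": 0, "wy": 0, "wz": 0, "grip": 0.9}]}}

```text
clock: 20.25
eef_pos: [0.5034, 0.2338, 0.0615]
tool_rot: [-0.042, 0.999, -0.003, -0.001]
ft_force: [1.5, -8.0, 4.1]
grip_width: 0.0107
grasp_force: 60.2
```

```bash
python3 uv.py
```

```text
u 520.8 v 191.7 z 0.0615 yaw 94.85 fu 0.9 fv -8.1 fz 4.1 T [-1.61 -0.17 -0.03] 20.25
```

Steps of 1 mm from here, watching the force.

Request:
{"api": "arm_command", "payload": {"increments": [{"dx": 0, "dy": 0.1, "dz": 0, "wx": 0, "wy": 0, "wz": 0, "grip": 0.9}, {"dx": 0, "dy": 0.1, "dz": 0, "wx": 0, "wy": 0, "wz": 0, "grip": 0.9}, {"dx": 0, "dy": 0.2, "dz": 0, "wx": 0, "wy": 0, "wz": 0, "grip": 0.9}, {"dx": 0, "dy": 0.2, "dz": 0, "wx": 0, "wy": 0, "wz": 0, "grip": 0.9}]}}

```text
clock: 20.65
eef_pos: [0.5032, 0.2359, 0.0614]
tool_rot: [-0.042, 0.999, -0.003, -0.001]
ft_force: [-0.8, -8.1, 4.4]
grip_width: 0.0108
grasp_force: 60.1
```

```bash
python3 uv.py
```

```text
u 520.8 v 193.8 z 0.0614 yaw 94.86 fu -1.5 fv -8.0 fz 4.4 T [-1.49 -0.17  0.04] 20.65
```

Request:
{"api": "arm_command", "payload": {"increments": [{"dx": 0, "dy": 0.05, "dz": 0, "wx": 0, "wy": 0, "wz": 0, "grip": 0.9}, {"dx": 0, "dy": 0.1, "dz": 0, "wx": 0, "wy": 0, "wz": 0, "grip": 0.9}, {"dx": 0, "dy": 0.15, "dz": 0, "wx": 0, "wy": 0, "wz": 0, "grip": 0.9}, {"dx": 0, "dy": 0.15, "dz": 0, "wx": 0, "wy": 0, "wz": 0, "grip": 0.9}]}}

```text
clock: 21.05
eef_pos: [0.5031, 0.2373, 0.0615]
tool_rot: [-0.042, 0.999, -0.003, -0.001]
ft_force: [1.1, -7.1, 4.4]
grip_width: 0.0107
grasp_force: 60.2
```

```bash
python3 uv.py
```

```text
u 520.8 v 195.2 z 0.0615 yaw 94.86 fu 0.6 fv -7.2 fz 4.4 T [-1.58 -0.17  0.04] 21.05
```

Request:
{"api": "arm_command", "payload": {"increments": [{"dx": 0, "dy": 0.05, "dz": 0, "wx": 0, "wy": 0, "wz": 0, "grip": 0.9}, {"dx": 0, "dy": 0.1, "dz": 0, "wx": 0, "wy": 0, "wz": 0, "grip": 0.9}, {"dx": 0, "dy": 0.1, "dz": 0, "wx": 0, "wy": 0, "wz": 0, "grip": 0.9}]}}

```text
clock: 21.35
eef_pos: [0.503, 0.2382, 0.0614]
tool_rot: [-0.042, 0.999, -0.003, -0.001]
ft_force: [1.2, -8.3, 4.7]
grip_width: 0.0104
grasp_force: 60.2
```

```bash
python3 uv.py
```

```text
u 520.8 v 196.2 z 0.0614 yaw 94.85 fu 0.5 fv -8.3 fz 4.7 T [-1.53 -0.17  0.02] 21.35
```

Request:
{"api": "arm_command", "payload": {"increments": [{"dx": 0, "dy": 0.05, "dz": 0, "wx": 0, "wy": 0, "wz": 0, "grip": 0.9}, {"dx": 0, "dy": 0.1, "dz": 0, "wx": 0, "wy": 0, "wz": 0, "grip": 0.9}, {"dx": 0, "dy": 0.1, "dz": 0, "wx": 0, "wy": 0, "wz": 0, "grip": 0.9}]}}

```text
clock: 21.65
eef_pos: [0.5029, 0.2384, 0.0614]
tool_rot: [-0.042, 0.999, -0.004, -0.001]
ft_force: [1.3, -10.2, 4.7]
grip_width: 0.0106
grasp_force: 60.2
```

```bash
python3 uv.py; python3 sc.py s3 2>/dev/null
```

```text
u 520.8 v 196.4 z 0.0614 yaw 94.83 fu 0.5 fv -10.2 fz 4.7 T [-1.96 -0.22 -0.  ] 21.65
stop (array([522.1, 355.5]), array([90.2, 17.8]), -0.01, 133, np.float64(46.3))
rail (array([581.9, 312.1]), array([206.5,  30. ]), -89.24, 152, np.float64(29.4)) [0.57294931 0.5966148 ] [0.20384047 0.4245904 ]
rail (array([459.1, 315. ]), array([194.4,  20.8]), -89.85, 89, np.float64(29.5)) [0.44665728 0.46894993] [0.21331474 0.41278335]
traywalls (array([527.5, 244.3]), array([169.2, 130.8]), 88.66, 162, np.float64(15.9))
bar (array([532.5, 196.8]), array([42.6, 20.1]), -27.78, 41, np.float64(83.3)) rib (array([533.1, 231.3]), array([98.7, 36.9]), -75.68, 50, np.float64(74.8))
```

Request:
{"api": "arm_command", "payload": {"increments": [{"dx": 0, "dy": 0.05, "dz": 0, "wx": 0, "wy": 0, "wz": 0, "grip": 0.9}, {"dx": 0, "dy": 0.1, "dz": 0, "wx": 0, "wy": 0, "wz": 0, "grip": 0.9}, {"dx": 0, "dy": 0.1, "dz": 0, "wx": 0, "wy": 0, "wz": 0, "grip": 0.9}]}}

```text
clock: 22.0
eef_pos: [0.5029, 0.2384, 0.0614]
tool_rot: [-0.042, 0.999, -0.005, -0.001]
ft_force: [0.3, -11.8, 5.9]
grip_width: 0.011
grasp_force: 60.3
```

```bash
python3 uv.py
```

```text
u 520.7 v 196.4 z 0.0614 yaw 94.79 fu -0.6 fv -11.8 fz 5.9 T [-2.48 -0.27  0.05] 22.0
```

Request:
{"api": "arm_command", "payload": {"increments": [{"dx": 0, "dy": -0.1, "dz": 0, "wx": 0, "wy": 0, "wz": 0, "grip": 0.9}, {"dx": 0, "dy": -0.25, "dz": 0, "wx": 0, "wy": 0, "wz": 0, "grip": 0.9}, {"dx": 0, "dy": -0.25, "dz": 0, "wx": 0, "wy": 0, "wz": 0, "grip": 0.9}]}}

```text
clock: 22.3
eef_pos: [0.5029, 0.2384, 0.0614]
tool_rot: [-0.042, 0.999, -0.002, -0.001]
ft_force: [0.3, -6.7, 4.0]
grip_width: 0.0108
grasp_force: 60.2
```

```bash
python3 uv.py
```

```text
u 520.8 v 196.4 z 0.0614 yaw 94.87 fu -0.3 fv -6.7 fz 4.0 T [-1.28 -0.06 -0.01] 22.3
```

Request:
{"api": "arm_command", "payload": {"increments": [{"dx": 0, "dy": -0.2, "dz": 0, "wx": 0, "wy": 0, "wz": 0, "grip": 0.9}, {"dx": 0, "dy": -0.2, "dz": 0, "wx": 0, "wy": 0, "wz": 0, "grip": 0.9}, {"dx": 0, "dy": -0.2, "dz": 0, "wx": 0, "wy": 0, "wz": 0, "grip": 2}, {"dx": 0, "dy": -0.2, "dz": 0, "wx": 0, "wy": 0, "wz": 0, "grip": 3.5}, {"dx": 0, "dy": -0.2, "dz": 0, "wx": 0, "wy": 0, "wz": 0, "grip": 3.5}, {"dx": 0, "dy": -0.2, "dz": -2, "wx": 0, "wy": 0, "wz": 0, "grip": 3.5}, {"dx": 0, "dy": -0.2, "dz": -5, "wx": 0, "wy": 0, "wz": 0, "grip": 3.5}, {"dx": 0, "dy": -0.2, "dz": -9, "wx": 0, "wy": 0, "wz": 0, "grip": 3.5}, {"dx": 3, "dy": -3, "dz": -13, "wx": 0, "wy": 0, "wz": 0, "grip": 3.5}, {"dx": 7, "dy": -5, "dz": -15, "wx": 0, "wy": 0, "wz": 0, "grip": 3.5}]}}

```text
clock: 23.3
eef_pos: [0.4443, 0.1882, 0.2111]
tool_rot: [-0.043, 0.999, 0.001, 0.002]
ft_force: [-0.0, -0.1, 2.2]
grip_width: 0.0351
grasp_force: 0.0
```

```bash
python3 look.py w7; python3 - 2>/dev/null <<'E'
from fit import *
P=pts(['w7']); a=np.radians(4.7); ux=np.array([np.cos(a),np.sin(a)]);uy=np.array([-ux[1],ux[0]])
L=np.c_[P[:,:2]@ux,P[:,:2]@uy,P[:,2]]
print('bar',rect(sel(L,.46,.59,.15,.23,.08,.088)))
print('rib',rect(sel(L,.46,.59,.24,.32,.072,.0785)))
print('stop',rect(sel(L,.46,.59,.33,.385,.039,.051)))
w=sel(L,.49,.55,.32,.348,.016,.02); print('front wall v',np.percentile(w[:,1],[2,50,98]),len(w))
E
python3 uv.py
```

```text
bar (array([495.1, 195.3]), array([24.3, 12.1]), -0.16, 232, np.float64(83.8))
rib (array([522.6, 271.9]), array([39.6, 10.5]), -0.02, 352, np.float64(75.0))
stop (array([522.4, 354.2]), array([90.5, 19.3]), -0.42, 1137, np.float64(46.7))
front wall v [0.33990366 0.34291255 0.34622713] 277
u 451.5 v 148.1 z 0.214 yaw 94.91 fu -8.6 fv -3.5 fz -0.4 T [-0.24  0.58 -0.01] 23.35
```

View pics/w7.png

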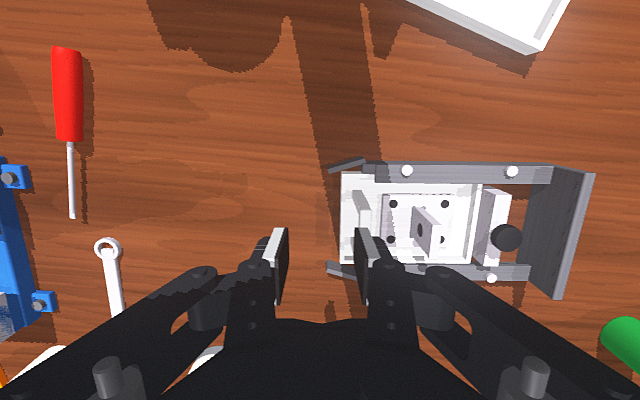

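The view shows the tray between the rails at (410,220), the weldment upright at (425,225), and the front wall at about x=476 next to the stop face. I'll check for a leftover gap from the depth profile before handing in.

```bash
python3 look.py w8; python3 - 2>/dev/null <<'E'
from fit import *
P=pts(['w8']); a=np.radians(4.7); ux=np.array([np.cos(a),np.sin(a)]);uy=np.array([-ux[1],ux[0]])
L=np.c_[P[:,:2]@ux,P[:,:2]@uy,P[:,2]]
s=sel(L,.50,.545,.335,.366,-.01,.06)
for v in np.arange(.336,.366,.001):
    k=s[abs(s[:,1]-v)<.0005]
    if len(k): print(round(v,4),len(k),np.percentile(k[:,2]*1e3,[0,50,100]).round(1))
print(rect(sel(L,.46,.59,.33,.385,.042,.048)))
E
python3 uv.py
```

```text
0.336 27 [3.9 5.1 6.9]
0.337 23 [3.1 5.  6.2]
0.338 26 [3.4 5.3 6.4]
0.339 26 [ 3.8  5.  14.5]
0.34 138 [ 2.9 11.4 59.8]
0.341 101 [ 3.4 13.4 59.4]
0.342 29 [17.1 18.2 59.3]
0.343 30 [17.1 18.5 59.1]
0.344 23 [17.1 18.1 59.3]
0.345 214 [16.9 30.7 58.9]
0.346 336 [16.3 34.6 59.8]
0.347 40 [17.7 46.9 59.6]
0.348 27 [45.7 47.4 59.6]
0.349 18 [45.5 46.7 48. ]
0.35 26 [45.5 47.  59.4]
0.351 16 [46.1 47.  47.8]
0.352 15 [45.8 47.3 58.4]
0.353 21 [46.1 47.2 59.4]
0.354 12 [44.8 47.  59.8]
0.355 13 [45.6 47.3 49.1]
0.356 10 [45.4 46.8 48. ]
0.357 14 [45.5 47.  48.1]
0.358 10 [46.3 47.1 47.9]
0.359 9 [46.5 47.3 48.2]
0.36 10 [46.2 47.1 59.8]
0.361 9 [46.1 46.8 48. ]
0.362 8 [46.1 47.  47.4]
0.363 5 [45.9 46.9 47. ]
0.364 2 [45.5 45.9 46.3]
(array([522. , 354.1]), array([89.9, 19.6]), -0.15, 948, np.float64(46.8))
u 454.2 v 149.5 z 0.2124 yaw 94.89 fu 1.6 fv 0.1 fz -0.0 T [ 0.05 -0.08 -0.01] 23.4
```

```bash
python3 -c "
from workcell import job
print(job.job_done())"
```

```text
the job is handed in; nothing more can be done
None
```

Job handed in at about 23 s: the jaw is 38 mm open, the weldment stands upright in the small tray, and the tray is docked with no visible gap at the stop, which was pushed with at most about 12 N and did not move measurably.

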